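# Shut the sherd drawer, then open its interlocked neighbour

## Task

The finds chest lets only one neighbouring drawer out at a time, and its middle drawer has been left open. Push the middle drawer fully home so that the interlock frees the others, then pull the other drawer with a bar handle out by about 10 cm and let go of it. Leave the drawer with the round knob shut.

Things in the scene. Friction and masses are not known exactly. Their poses are not given: they have to be found in the camera images.
- open_drawer (a joint): Middle drawer of a low light-wood chest (416 mm wide, 270 deep, top 120 mm above the table) with three equal grey-fronted drawers side by side, 130 mm apart, fronts 126 wide, 85 tall. Value: how far it is out in m, 0 = shut, 0.125 = stop. Starts partly out. Slides level with a few N. While it is out, pins hold both outer drawers shut (they give about 6 mm); within 6 mm of shut it frees them.
- open_drawer_handle (a point): Centre of its steel bar handle: level round bar 12 mm thick, 76 long, parallel to the front, 50 mm out from it (44 mm free gap behind), on two 9 mm posts 33 mm either side of the centre; 106 mm above the table (14 mm below the chest's top). Moves with the drawer. Its x axis points level into the chest (push +x, pull -x); y along the bar; z up.
- bar_drawer (a joint): The drawer to be opened: the outer drawer (left or right of the middle one, it varies) that has a bar handle. 0 = shut, grows as it comes out, stop at 0.125 m. A few N once the interlock is free.
- bar_drawer_handle (a point): Centre of that drawer's bar handle: same handle, height and axes as the middle drawer's.
- knob_drawer (a joint): The outer drawer on the other side, with a round steel knob 32 mm across in place of a bar. Same values; shut at the start and to stay shut.

How it is judged:
On the way, in this order (a step that is already met when the one before it is completed fails the run):
1. the middle drawer is pushed home (value of joint open_drawer below 0.01 m and value of joint bar_drawer below 0.02 m), for 0.2 s.
2. the outer drawer with the bar handle is pulled out (value of joint bar_drawer above 0.08 m), for 0.2 s.
At the end, for the whole second after the job is handed in: the middle drawer is shut to within 10 mm, the outer drawer with the bar handle is out by more than 80 mm and at rest, and the knob drawer is shut to within 15 mm (value of joint open_drawer below 0.01 m and value of joint bar_drawer above 0.08 m and value of joint knob_drawer below 0.015 m and velocity of joint bar_drawer between -0.01 and 0.01 m/s); the robot touches nothing.
It fails at once if the knob drawer is pulled out by more than 20 mm (value of joint knob_drawer above 0.02 m).
It also fails if it takes over 38 s, if anything falls off the work surface, if the arm or the gripper's body presses on something with over 40 N, if the wrist force passes 120 N, or if a joint passes its speed limit or range.

## Robot

A 6-joint arm with a two-finger parallel gripper is mounted at the origin on the work surface. World frame = base frame: x ahead of the robot, y to its left, z up, the work surface at z = 0. Lengths are in m, angles in rad, forces in N, time in s.
With the tool pointing down it reaches from about 0.25 to 0.725 m from the base axis. Payload 4 kg.
Tool frame: the origin (TCP) lies between the finger pads; the fingertips stand 17 mm ahead of it and the grasp point (between the pads) lies 2 mm behind it; z points along the fingers, x is the direction in which the jaws open and shut, and the axes are right-handed (so a half turn about z gives the same grasp; the last joint's range is limited). The gripper opens to 85 mm and grips with 20 to 120 N. Pads are 22 mm wide; open, the fingers measure 114 mm over their backs; the gripper's body (76 mm by 85 mm) begins 54 mm behind the grasp point. The pads swing forward as they close: fully open they stand 13 mm farther back than shut.
Start: joints at [-1.106, 0.241, 0.005, 1.335, 0, 1.571], TCP at [0.224, -0.447, 0.248] pointing down, gripper open.
Joint ranges: [-2.72, 2.72], [-1.05, 1.87], [-1.09, 1.28], [-1.99, 2.15], [-1.42, 1.44], [-3.14, 3.14]. Speed limits (rad/s): [2.79, 2.79, 3.14, 3.14, 3.14, 3.14].

## Interface

Orientations are given as a unit quaternion [x, y, z, w].
In Python, from workcell import telemetry, cams, workorder gives the robot as it stands. The module is installed in compiled form; this text tells all that it offers.
- The arm moves only by the tool apply_moves, never from a script. Its argument "moves" is a list that holds one entry, the list of rows, each a list of 4 numbers: the shift along the tool's x, y, z in mm, then the turn about the tool's z in degrees. A call has exactly 10 rows; each row shifts and turns the pose as measured when the row begins, along the tool's axes as they then stand; what a row does not reach is not made up. A row lasts 1/10 s, in which the tool goes at most 50 mm and 8.59 degrees, less where a joint would pass 70% of its speed; a pose out of reach is approached as far as the arm can. A call with a gripper value outside its range is refused whole. "hand" is the gripper's target within -1 to 1 (fully open at 1, half-way at 0, shut at -1), set as the call begins (left out, the last holds). The fingers move at their own pace and stop on an object; the grip force is fixed at half the most. Time passes only in rows, so rows that do not move let the fingers close, or fill a call up. It gives the time, the measured TCP pose, the force and the opening at its end, in the units of the state.
- telemetry.get_obs(): the state, without advancing time (a new reading comes with each control period).
- cams.camera(name): name is "scene" or "side" or "wrist"; returns a dict with "color" (400x640x3 uint8, red, green, blue), "fovy" (degrees; the focal length in pixels is half the picture's height over the tangent of half this angle, whatever the lens; pixels are square), "cx", "cy" (the principal point, pixels), "camera_from_world" (4x4, takes a point from world to camera coordinates). Camera axes: x right, y down, z forward; pixel columns grow to the right and rows downward; lengths in m; the calibration is good to about 2 mm. A picture is of the moment at which its call begins. There is no depth.
- workorder.job_done(): hands the job in, once; it reports no verdict.
The state is a dict: "clock": time; "joint_pos": joint angles; "joint_vel": joint speeds; "tau": joint torques, N m; "eef_pos": TCP position; "tool_rot": TCP orientation; "ft_force": force on the tool from outside, world axes, zero at the start; "ft_torque": the same for the moment, N m; "grip_width": finger opening in m.
Only numpy, scipy, OpenCV 4.12 (cv2) and the standard library are available. Lean on these libraries where they do the work, as an engineer would, in place of code of your own. Each camera call takes 0.05 s, during which the arm holds its last target. There are 200 camera calls.

## Working session

There is one attempt and no reset: what is moved stays moved. The work goes in short steps, Python scripts to look and compute and a tool call to move; the robot and the scene stay as the last step left them, time stands still between calls to the robot, and variables do not carry over. Pictures are saved under pics/ and viewed, about 8 in all and at most 12, crops included, and the job is handed in when it is done.

Besides the shell and the picture viewer there is one more tool, called after ">>>" by a JSON object that holds its "method" and its "body", one argument or row to a line. apply_moves: Moves the arm, as the interface text tells. Its arguments: {"type":"object","properties":{"moves":{"type":"array"},"hand":{"type":"number"}},"required":["moves"]}

```bash
mkdir -p pics; cat > h.py <<'E'
import numpy as np, cv2
from workcell import telemetry, cams, workorder
def shot(n,f):
    c=cams.camera(n); cv2.imwrite(f'pics/{f}.png',c['color'][:,:,::-1]); np.save(f'pics/{f}.npy',c,allow_pickle=True); return c
def load(f): return np.load(f'pics/{f}.npy',allow_pickle=True).item()
def ray(c,u,v):
    f=c['color'].shape[0]/2/np.tan(np.radians(c['fovy'])/2); T=np.linalg.inv(c['camera_from_world'])
    d=T[:3,:3]@np.array([(u-c['cx'])/f,(v-c['cy'])/f,1]); return T[:3,3],d
def onz(c,u,v,z):
    o,d=ray(c,u,v); return o+d*(z-o[2])/d[2]
def pix(c,p):
    f=c['color'].shape[0]/2/np.tan(np.radians(c['fovy'])/2); q=c['camera_from_world']@np.append(p,1); return q[:2]/q[2]*f+[c['cx'],c['cy']]
E
python3 - <<'E'
from h import *
a=shot('scene','s0');b=shot('side','d0')
o=telemetry.get_obs();print(o['clock'],o['eef_pos'],o['tool_rot'],o['grip_width'])
E
```

```text
0.1 [ 0.22389087 -0.44647669  0.24748569] [ 8.50949225e-01 -5.25247097e-01 -8.14534227e-04 -4.89682111e-04] 0.08552353152814968
```

View pics/s0.png

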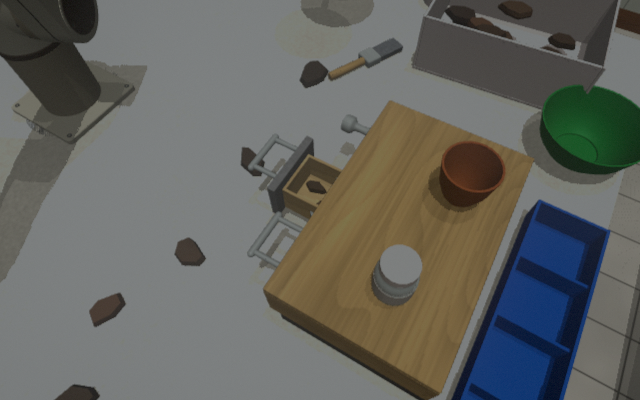

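View pics/d0.png

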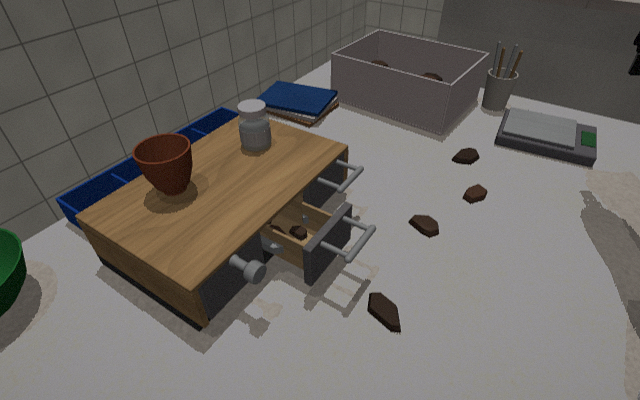

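The scene view shows the knob at (350,124), the open middle drawer's bar near (265,152), and the outer bar handle near (265,232). The chest top's front corners are near (393,105) and (272,293). The side view agrees. I'll zoom in and cast rays.

```bash
python3 - <<'E'
from h import *
c=load('s0');d=load('d0')
for n,u,v,z in [('cornK',393,105,.12),('cornB',272,293,.12),('midA',254,167,.106),('midB',278,139,.106),('barA',252,250,.106),('barB',279,214,.106)]: print(n,onz(c,u,v,z).round(3))
print('side',[(n,onz(d,u,v,z).round(3)) for n,u,v,z in [('cornB',348,148,.12),('cornK',200,275,.12),('midA',373,230,.106),('midB',347,258,.106),('barA',361,168,.106),('barB',340,189,.106)]])
im=cv2.imread('pics/s0.png')[100:320,220:420];im2=cv2.imread('pics/d0.png')[130:330,190:390]
cv2.imwrite('pics/z.png',np.hstack([cv2.resize(im[:200],(600,600)if 0 else (400,400),interpolation=2),cv2.resize(im2,(400,400),interpolation=2)]))
E
```

```text
cornK [0.663 0.239 0.12 ]
cornB [ 0.673 -0.166  0.12 ]
midA [0.517 0.003 0.106]
midB [0.518 0.075 0.106]
barA [ 0.604 -0.123  0.106]
barB [ 0.605 -0.051  0.106]
side [('cornB', array([ 0.649, -0.155,  0.12 ])), ('cornK', array([0.657, 0.224, 0.12 ])), ('midA', array([0.507, 0.005, 0.106])), ('midB', array([0.512, 0.076, 0.106])), ('barA', array([ 0.604, -0.129,  0.106])), ('barB', array([ 0.604, -0.053,  0.106]))]
```

View pics/z.png

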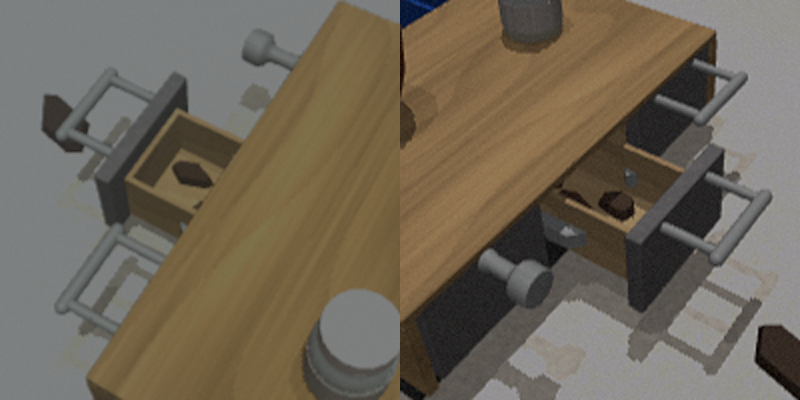

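Both views give the middle bar at about (0.514, 0.040) and the outer bar at about (0.604, -0.088). The 0.128 m spacing fits the given 130 mm, and the chest lies along x to within about 1°. I'll turn the jaws along x first, with the fingers shut.

>>> {"method": "apply_moves", "body": {
  "moves": [
    [[0,0,0,-8],[0,0,0,-8],[0,0,0,-8],[0,0,0,-8],[0,0,0,-8],[0,0,0,-8],[0,0,0,-8],[0,0,0,-8],[0,0,0,0],[0,0,0,0]]
  ],
  "hand": -1
}}

```text
clock: 1.1
eef_pos: [0.2223, -0.4433, 0.2421]
tool_rot: [1.0, 0.027, -0.003, -0.007]
ft_force: [-0.8, -0.3, 0.1]
grip_width: -0.0002
```

>>> {"method": "apply_moves", "body": {
  "moves": [
    [[20,-45,0,3],[20,-45,0,0],[20,-45,0,0],[20,-45,0,0],[20,-45,0,0],[20,-45,0,0],[20,-45,0,0],[20,-45,0,0],[20,-45,0,0],[20,-45,0,0]]
  ]
}}

```text
clock: 2.1
eef_pos: [0.4299, 0.0083, 0.2454]
tool_rot: [1.0, -0.022, -0.001, -0.006]
ft_force: [0.7, -1.3, 0.2]
grip_width: 0.0002
```

>>> {"method": "apply_moves", "body": {
  "moves": [
    [[5,-16,0,-2.5],[5,-16,20,0],[0,0,30,0],[0,0,30,0],[0,0,30,0],[0,0,20,0],[0,0,10,0],[0,0,0,0],[0,0,0,0],[0,0,0,0]]
  ]
}}

```text
clock: 3.1
eef_pos: [0.4459, 0.0515, 0.1033]
tool_rot: [1.0, -0.002, 0.003, -0.007]
ft_force: [-0.0, -0.0, -0.6]
grip_width: -0.0002
```

```bash
python3 - <<'E'
from h import *
a=shot('scene','s1');b=shot('side','d1');o=telemetry.get_obs();print(o['clock'],o['eef_pos'],o['tool_rot'],o['ft_force'])
cv2.imwrite('pics/z1.png',np.hstack([cv2.resize(a['color'][60:310,150:400,::-1],(400,400)),cv2.resize(b['color'][100:350,270:520,::-1],(400,400))]))
E
```

```text
3.2 [0.44622707 0.05158752 0.10355018] [ 0.99997074 -0.00217991  0.00310582 -0.00664275] [ 0.89638948 -1.08485321 -0.77936036]
```

View pics/z1.png

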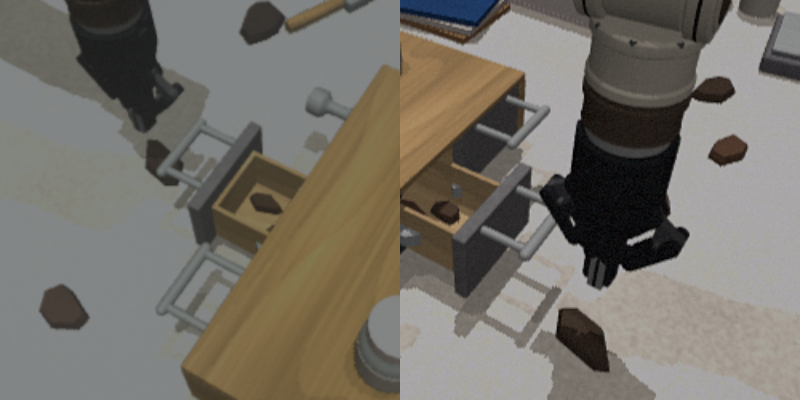

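```bash
python3 - <<'E'
from h import *
b=load('d1')
for u,v in [(361,211),(379,240),(378,253),(392,278),(449,246)]:
    o,d=ray(b,u,v); print((u,v),(o+d*(.0516-o[1])/d[1]).round(3))
E
```

```text
(361, 211) [0.507 0.052 0.182]
(379, 240) [0.476 0.052 0.143]
(378, 253) [0.475 0.052 0.117]
(392, 278) [0.448 0.052 0.078]
(449, 246) [0.385 0.052 0.186]
```

The shut fingers stand about 50 mm in front of the middle bar. The knuckles are at z≈0.18, clear of both bar and chest, so I can push.

>>> {"method": "apply_moves", "body": {
  "moves": [
    [[10,10,0,0],[15,0,0,0],[15,0,0,0],[15,0,0,0],[15,0,0,0],[15,0,0,0],[15,0,0,0],[15,0,0,0],[10,0,0,0],[0,0,0,0]]
  ]
}}

```text
clock: 4.2
eef_pos: [0.5796, 0.0352, 0.1075]
tool_rot: [1.0, -0.004, 0.004, -0.008]
ft_force: [0.4, -0.2, 0.8]
grip_width: 0.0006
```

Now I'll press on gently until the force rises.

>>> {"method": "apply_moves", "body": {
  "moves": [
    [[5,0,0,0],[5,0,0,0],[5,0,0,0],[5,0,0,0],[5,0,0,0],[5,0,0,0],[5,0,0,0],[5,0,0,0],[3,0,0,0],[3,0,0,0]]
  ]
}}

```text
clock: 5.2
eef_pos: [0.5831, 0.0345, 0.1081]
tool_rot: [0.999, -0.003, -0.039, -0.011]
ft_force: [-6.8, 0.4, 3.9]
grip_width: -0.0
```

```bash
python3 - <<'E'
from h import *
a=shot('scene','s2');b=shot('side','d2');o=telemetry.get_obs();print(o['clock'],o['eef_pos'],o['ft_force'])
cv2.imwrite('pics/z2.png',np.hstack([cv2.resize(a['color'][60:310,200:450,::-1],(400,400)),cv2.resize(b['color'][100:350,200:450,::-1],(400,400))]))
E
```

```text
5.3 [0.58314681 0.03449724 0.10808756] [-7.21521169  0.6753284   4.99168493]
```

View pics/z2.png

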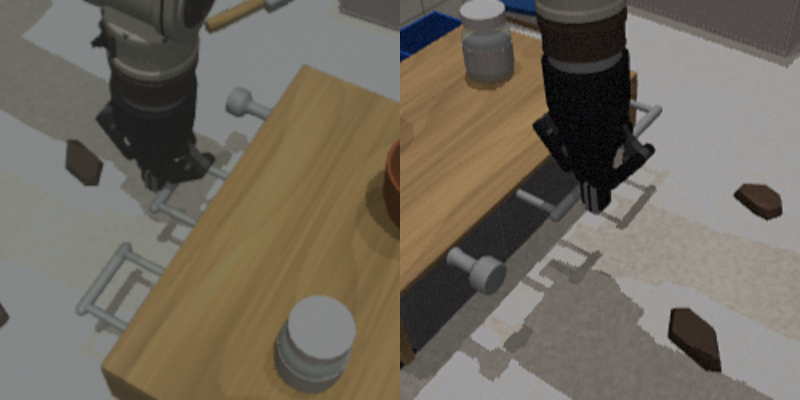

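The middle bar now lines up with the outer bar, so the drawer looks home. The tool has picked up a tilt of about 4.5° from pressing. I'll back off, rise, and check.

>>> {"method": "apply_moves", "body": {
  "moves": [
    [[-10,0,0,0],[-20,0,0,0],[-20,0,0,0],[-10,0,-20,0],[0,0,-30,0],[0,20,-30,0],[0,30,-20,0],[0,30,0,0],[0,30,0,0],[0,0,0,0]]
  ],
  "hand": 0
}}

```text
clock: 6.3
eef_pos: [0.5276, -0.0839, 0.218]
tool_rot: [0.999, -0.002, -0.036, -0.009]
ft_force: [0.2, 0.6, 0.1]
grip_width: 0.0427
```

```bash
python3 - <<'E'
from h import *
a=shot('scene','s3');b=shot('side','d3');o=telemetry.get_obs();print(o['clock'],o['eef_pos'],o['tool_rot'],o['grip_width'])
cv2.imwrite('pics/z3.png',np.hstack([cv2.resize(a['color'][100:300,220:420,::-1],(400,400),interpolation=2),cv2.resize(b['color'][120:320,220:420,::-1],(400,400),interpolation=2)]))
E
```

```text
6.4 [ 0.52737603 -0.08124579  0.21754068] [ 9.99269417e-01 -4.20895243e-04 -3.70142711e-02 -9.50786356e-03] 0.04266972976483875
```

View pics/z3.png

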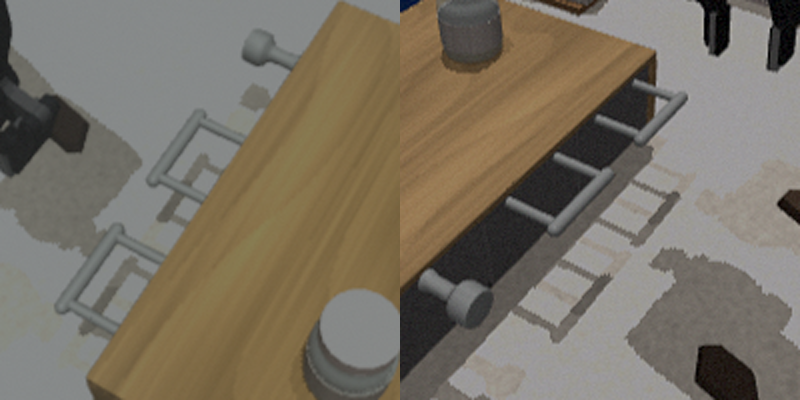

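```bash
python3 - <<'E'
from h import *
a=load('s3');b=load('d3')
for c,u0,v0,P in [(a,220,100,[(201,115),(153,183),(119,230),(63,303)]),(b,220,120,[(608,174),(556,228),(682,97),(642,139)])]:
    for x,y in P:
        x=x-(400 if u0==220 and v0==120 else 0); print(onz(c,u0+x/2,v0+y/2,.106).round(3))
E
```

```text
[0.604 0.078 0.106]
[ 0.606 -0.001  0.106]
[ 0.607 -0.052  0.106]
[ 0.605 -0.126  0.106]
[0.601 0.002 0.106]
[0.6   0.077 0.106]
[ 0.603 -0.127  0.106]
[ 0.602 -0.053  0.106]
```

The middle drawer is home to within about 2 mm. The target bar is at (0.604, -0.089, 0.106). I'll move above it with the fingers half open.

>>> {"method": "apply_moves", "body": {
  "moves": [
    [[20,5,0,0],[20,5,0,0],[20,0,0,0],[18,0,0,0],[5,0,15,0],[0,0,20,0],[0,0,20,0],[0,0,10,0],[0,0,0,0],[0,0,0,0]]
  ]
}}

```text
clock: 7.4
eef_pos: [0.6036, -0.0795, 0.1395]
tool_rot: [0.999, 0.006, -0.041, -0.011]
ft_force: [0.3, -1.0, 0.7]
grip_width: 0.0426
```

>>> {"method": "apply_moves", "body": {
  "moves": [
    [[2,9,0,0],[0,0,10,0],[0,0,10,0],[0,0,10,0],[0,0,5,0],[0,0,0,0],[0,0,0,0],[0,0,0,0],[0,0,0,0],[0,0,0,0]]
  ]
}}

```text
clock: 8.4
eef_pos: [0.6045, -0.0889, 0.1042]
tool_rot: [0.999, 0.005, -0.038, -0.011]
ft_force: [0.1, -0.4, -0.2]
grip_width: 0.0428
```

```bash
python3 - <<'E'
from h import *
a=shot('scene','s4');b=shot('side','d4');o=telemetry.get_obs();print(o['clock'],o['eef_pos'],o['tool_rot'],o['ft_force'],o['joint_pos'])
cv2.imwrite('pics/z4.png',np.hstack([cv2.resize(a['color'][120:320,200:400,::-1],(400,400),interpolation=2),cv2.resize(b['color'][80:280,260:460,::-1],(400,400),interpolation=2)]))
E
```

```text
8.5 [ 0.60446324 -0.08890467  0.10425665] [ 0.99919384  0.00546889 -0.03827335 -0.01081226] [ 0.32448318 -0.06931423 -0.71003749] [-0.15047215  0.60830037  0.18195423  1.22344978  0.00946597  1.40900358]
```

View pics/z4.png

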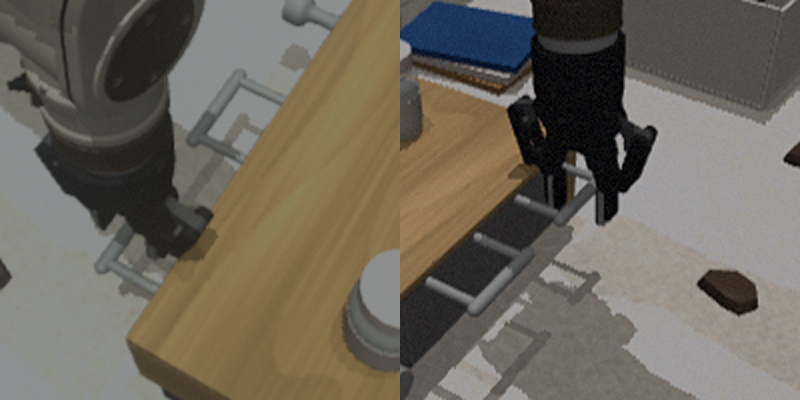

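The fingers straddle the bar between its posts, with no contact force. I'll close.

>>> {"method": "apply_moves", "body": {
  "moves": [
    [[0,0,0,0],[0,0,0,0],[0,0,0,0],[0,0,0,0],[0,0,0,0],[0,0,0,0],[0,0,0,0],[0,0,0,0],[0,0,0,0],[0,0,0,0]]
  ],
  "hand": -1
}}

```text
clock: 9.5
eef_pos: [0.6042, -0.0889, 0.1048]
tool_rot: [0.999, 0.006, -0.038, -0.011]
ft_force: [-1.1, -0.3, 0.4]
grip_width: 0.0098
```

>>> {"method": "apply_moves", "body": {
  "moves": [
    [[-6,0,0.5,0],[-12,0,1,0],[-12,0,1,0],[-12,0,1,0],[-12,0,1,0],[-12,0,1,0],[-12,0,1,0],[-10,0,1,0],[-6,0,0.5,0],[0,0,0,0]]
  ]
}}

```text
clock: 10.5
eef_pos: [0.5111, -0.0904, 0.1048]
tool_rot: [0.999, 0.006, -0.03, -0.01]
ft_force: [-1.4, 0.3, -0.6]
grip_width: 0.0099
```

Out by about 93 mm. A little more, then settle.

>>> {"method": "apply_moves", "body": {
  "moves": [
    [[-5,0,0,0],[-5,0,0.5,0],[0,0,0,0],[0,0,0,0],[0,0,0,0],[0,0,0,0],[0,0,0,0],[0,0,0,0],[0,0,0,0],[0,0,0,0]]
  ]
}}

```text
clock: 11.5
eef_pos: [0.501, -0.0906, 0.1047]
tool_rot: [0.999, 0.006, -0.03, -0.01]
ft_force: [-0.4, -0.2, 0.5]
grip_width: 0.01
```

>>> {"method": "apply_moves", "body": {
  "moves": [
    [[0,0,0,0],[0,0,0,0],[0,0,0,0],[0,0,0,0],[0,0,0,0],[0,0,0,0],[0,0,0,0],[0,0,0,0],[0,0,0,0],[0,0,0,0]]
  ],
  "hand": 0
}}

```text
clock: 12.5
eef_pos: [0.5013, -0.0904, 0.1047]
tool_rot: [0.999, 0.006, -0.03, -0.01]
ft_force: [0.4, 0.2, 0.4]
grip_width: 0.0426
```

>>> {"method": "apply_moves", "body": {
  "moves": [
    [[0,0,-5,0],[1,0,-10,0],[1,0,-15,0],[0,0,-20,0],[0,0,-30,0],[0,0,-30,0],[0,0,-20,0],[0,0,0,0],[0,0,0,0],[0,0,0,0]]
  ]
}}

```text
clock: 13.5
eef_pos: [0.5119, -0.0931, 0.244]
tool_rot: [1.0, 0.006, -0.028, -0.01]
ft_force: [-0.0, 1.1, 0.5]
grip_width: 0.0427
```

```bash
python3 - <<'E'
from h import *
a=shot('scene','s5');b=shot('side','d5');o=telemetry.get_obs();print(o['clock'],o['eef_pos'],o['ft_force'],o['grip_width'])
cv2.imwrite('pics/z5.png',np.hstack([cv2.resize(a['color'][100:300,200:400,::-1],(400,400),interpolation=2),cv2.resize(b['color'][80:330,220:470,::-1],(400,400),interpolation=2)]))
E
```

```text
13.6 [ 0.51139915 -0.0929733   0.24329488] [-1.20467041  0.16231299  0.234575  ] 0.042891432773645405
```

View pics/z5.png

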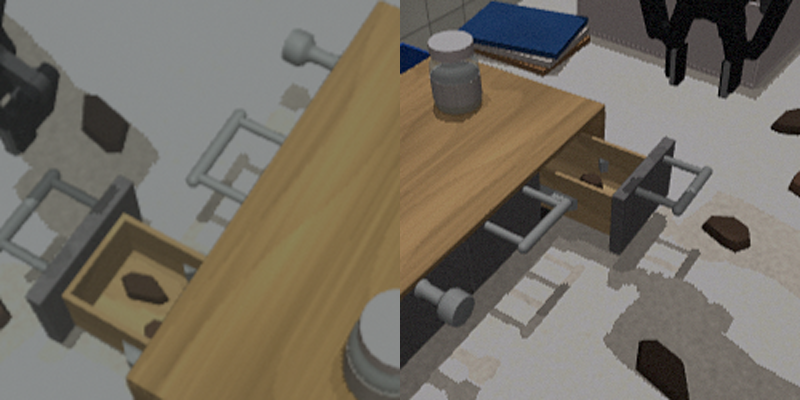

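The outer bar drawer is out, the middle and knob drawers look shut, and the gripper is clear above. I'll do one numeric check and hand in.

```bash
python3 - <<'E'
from h import *
b=load('d5');a=load('s5')
for x,y in [(307,172),(281,208),(170,202),(125,247)]: print(onz(b,220+x*.625,80+y*.625,.106).round(3))
for x,y in [(52,175),(4,243),(240,114),(192,180)]: print(onz(a,200+x/2,100+y/2,.106).round(3))
workorder.job_done()
E
```

```text
[ 0.5   -0.127  0.106]
[ 0.498 -0.057  0.106]
[ 0.599 -0.002  0.106]
[0.6   0.077 0.106]
[ 0.501 -0.054  0.106]
[ 0.507 -0.124  0.106]
[0.603 0.079 0.106]
[0.604 0.001 0.106]
the job is handed in; nothing more can be done
```

The job is handed in at about 14 s of the 38 s allowed; no verdict is reported. I pushed the middle drawer home with the shut fingers. I then gripped the outer bar handle, pulled it out, let go and rose clear.

- **Bar drawer:** its handle is at x ≈ 0.50 m, against 0.604 m when shut, so it is out by about 100 mm.
- **Middle drawer:** its handle is at x ≈ 0.600–0.604 m, level with where the outer handle stood when shut, so it is home to within a few mm.
- **Knob drawer:** it looks unmoved in the last picture; I did not measure it.
- **Gripper:** it stands well above everything (TCP at z = 0.243 m), with only about 1 N of sensor noise.

**Small disagreements:**
- The two cameras differ by 2–9 mm.
- Pressing the middle drawer home left the tool tilted by about 4°, which did no harm.
- The gripper read 10 mm on the 12 mm bar.

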